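# Make up two kits of moulded patterns

## Task

Make up the two kits from the green moulded pieces on the sheet pan. Steel tray: stand the tall round-flanged bushing upright on its flange in the larger bay with the flat ring slipped over its barrel so that it lies flat on the flange, and stand the T-bracket on its foot in the smaller bay. Plywood board: stand the short round-flanged bushing on its flange in the wide collar, and the pouring cup on its small end in the narrow collar; leave the spool and the square-flanged bushing where they are on the pan.

Things in the scene. Friction and masses are not known exactly. Their poses are not given: they have to be found in the camera images.
- tall_bush: Tall round-flanged bushing standing on its flange, bore upwards: flange 58 mm diameter x 8 thick, above it a barrel 30 diameter with an 18 bore; overall height 56. Olive green; origin at the centre of its underside, z up. Starts at one of 3 x 3 spots, 110 mm apart, squared to x and y, on the aluminium pan (floor 3 mm above the bench, rim 15 mm high).
- short_bush: Short round-flanged bushing standing on its flange: same round flange (58 x 8 mm) and barrel (30 diameter, 18 bore), but overall height only 32. Olive green; origin at the centre of its underside, z up. Starts at one of 3 x 3 spots, 110 mm apart, squared to x and y, on the aluminium pan (floor 3 mm above the bench, rim 15 mm high).
- ring: Flat plain ring lying flat: outer diameter 58 mm, inner diameter 44, 12 thick. It passes over a bushing's 30 barrel with 7 to spare all round and comes to lie on its flange. Olive green; origin at the centre of its underside, z up. Starts at one of 3 x 3 spots, 110 mm apart, squared to x and y, on the aluminium pan (floor 3 mm above the bench, rim 15 mm high).
- bracket: T-bracket: flat foot 56 mm (along its x) x 40 (along its y) x 8 thick, with an upright web 10 thick along the middle of the foot, running its full 56 in x, top at height 44. Grip it by the web, across y. Olive green; origin at the centre of its underside, z up. Starts at one of 3 x 3 spots, 110 mm apart, squared to x and y, on the aluminium pan (floor 3 mm above the bench, rim 15 mm high).
- cup: Pouring cup, hollow, standing on its small end: foot 30 mm diameter, flaring to 50 diameter at height 28, then straight 50 diameter band up to the rim at height 42. Olive green; origin at the centre of its underside, z up. Starts at one of 3 x 3 spots, 110 mm apart, squared to x and y, on the aluminium pan (floor 3 mm above the bench, rim 15 mm high).
- spool: Spool: two round flanges 50 mm diameter x 8 thick on a 26 waist, height 40. Not wanted; stays on the sheet. Olive green; origin at the centre of its underside, z up. Starts at one of 3 x 3 spots, 110 mm apart, squared to x and y, on the aluminium pan (floor 3 mm above the bench, rim 15 mm high).
- square_bush: Bushing with a SQUARE flange 56 x 56 x 8 mm, barrel 30 diameter, height 32. Not wanted; stays on the sheet. (A small disc and a short bar, under 15 mm high, also lie about on the pan.) Olive green; origin at the centre of its underside, z up. Starts at one of 3 x 3 spots, 110 mm apart, squared to x and y, on the aluminium pan (floor 3 mm above the bench, rim 15 mm high).
- bay_tray: Bare steel kit tray, fixed, 176 mm (its x) x 96 (y); floor 4 thick, walls and one divider 11 high, 4 thick. Larger bay 88 x 88 inside, centred at x = -40, y = 0 in the tray's frame; smaller bay 76 (x) x 88 (y) inside, centred at x = +46, y = 0. Origin at the centre of the underside, z up.
- nest_board: Plywood kit board, fixed, 176 mm (its x) x 96 (y) x 8 thick, with two round wooden collars on top, 8 high, walls 4: the wide one, 82 inside, centred at x = -40, y = 0 in the board's frame; the narrow one, 54 inside, at x = +46, y = 0. Parts in a collar stand on the board's top. Origin at the centre of the underside, z up.
Mind the look-alikes: they are no part of the job. Of the things shaped like the nest_board, the plywood one is meant.

How it is judged (in metres and radians):
At the end, for the whole second after the job is handed in: Tall bushing (16 mm of centre, x and y) and bracket (22, 28 mm) stand in the larger and smaller bay; ring flat on the tall flange, centres within 10 mm; short bushing and cup stand in the wide and narrow collar (14 mm). Upright to 0.12 rad, height to 4 mm, at rest; spool and square one left (x of tall_bush in the frame of bay_tray between -0.056 and -0.024 m and y of tall_bush in the frame of bay_tray between -0.016 and 0.016 m and z of tall_bush in the frame of bay_tray between -0.001 and 0.008 m and angle between each of tall_bush, bracket, short_bush, cup, ring's own z axis and vertical below 0.12 rad and x of bracket in the frame of bay_tray between 0.024 and 0.068 m and y of bracket in the frame of bay_tray between -0.028 and 0.028 m and z of bracket in the frame of bay_tray between -0.001 and 0.008 m and x of short_bush in the frame of nest_board between -0.054 and -0.026 m and y of short_bush in the frame of nest_board between -0.014 and 0.014 m and z of short_bush in the frame of nest_board between 0.003 and 0.012 m and x of cup in the frame of nest_board between 0.032 and 0.06 m and y of cup in the frame of nest_board between -0.014 and 0.014 m and z of cup in the frame of nest_board between 0.003 and 0.012 m and horizontal distance between ring and tall_bush below 0.01 m and z of ring in the frame of tall_bush between 0.004 and 0.012 m and linear speed of each of tall_bush, short_bush, ring, bracket, cup below 0.02 m/s and angular speed of each of tall_bush, short_bush, ring, bracket, cup below 0.2 rad/s); the robot touches nothing.
It fails at once if the spool is disturbed (moved more than 25 mm) (distance of spool from where it was at the start of the episode above 0.025 m).
It fails at once if the square-flanged bushing is disturbed (moved more than 25 mm) (distance of square_bush from where it was at the start of the episode above 0.025 m).
It also fails if it takes over 144 s, if anything falls off the work surface, if the arm or the gripper's body presses on something with over 40 N, if the wrist force passes 120 N, or if a joint passes its speed limit or range.

## Robot

A 6-joint arm with a two-finger parallel gripper is mounted at the origin on the work surface. World frame = base frame: x ahead of the robot, y to its left, z up, the work surface at z = 0. Lengths are in mm, angles in rad, forces in N, time in s.
With the tool pointing down it reaches from about 275 to 750 mm from the base axis. Payload 10.2 kg.
Tool frame: the origin (TCP) lies at the very end of the fingers, on their centre line; the grasp point (between the pads) lies 19 mm behind it; z points along the fingers, y is the line along which they close (so a half turn about z gives the same grasp; the last joint's range is limited). The gripper opens to 85 mm and grips with 20 to 120 N. Pads are 22 mm wide; open, the fingers measure 114 mm over their backs; the gripper's body (76 mm by 85 mm) begins 54 mm behind the grasp point. The pads swing forward as they close: fully open they stand 13 mm farther back than shut.
Start: joints at [-1.467, 0.313, 1.498, -0, 1.331, -0.223], TCP at [168.52, -497.225, 231.294] pointing down, gripper open.
Joint ranges: [-2.94, 2.94], [-0.97, 2.17], [0.19, 2.56], [-1.23, 4.37], [0.02, 3.11], [-2.88, 2.88]. Speed limits (rad/s): [2.39, 2.39, 3.01, 3.14, 3.14, 3.14].

## Interface

Orientations are given as a unit quaternion [w, x, y, z].
In Python, from rig import * gives the robot as it stands. The module is installed in compiled form; this text tells all that it offers.
- The arm moves only by the shell command python3 -m crank 'ROWS' [FORCE]. ROWS is JSON, a list that holds one entry, the list of rows, each a list of 7 numbers: the shift along the tool's x, y, z in units of 25 mm (1.0 is 25 mm), then the turn, a rotation vector about the tool's x, y, z in units of 8 degrees (1.0 is 8 degrees), then the finger opening in mm, from 0 to 85.4. A call has exactly 8 rows; each row shifts and turns the commanded pose from where the row before left it, along the tool's axes as they then stand; what a row does not reach is not made up. A row lasts 1/10 s, in which the tool goes at most 50 mm and 8.59 degrees, less where a joint would pass 70% of its speed; a pose out of reach is approached as far as the arm can. A call is refused whole if a number of a shift passes 1 or a number of a turn 1, either way. A call with a gripper value outside its range is refused whole. The fingers move at their own pace and stop on an object; FORCE is the grip in N (left out, the last holds). Time passes only in rows, so rows that do not move let the fingers close, or fill a call up. It gives the time, the measured TCP pose, the force, the opening and the grip force at its end, in the units of the state.
- sense(): the state, without advancing time (a new reading comes with each control period).
- capture(name): name is "scene" or "top" or "wrist"; returns the picture (384x512x3 uint8, blue, green, red); there is no depth.
- camera_model(name): a dict with "fx", "fy", "cx", "cy" (pixels), "world_from_camera" (4x4, takes a point from camera to world coordinates); the wrist camera has in their place "T_tool_cam" (4x4, takes a point from camera to tool coordinates, whose origin is the TCP and whose axes are the flange's). Camera axes: x right, y up, looking along -z (the intrinsics and any distortion apply to the point x, -y, -z); pixel columns grow to the right and rows downward; lengths in mm; the calibration is good to about 2 mm. A picture is of the moment at which its call begins: read the wrist's pose just before it. camera_model takes no time and is no camera call.
- finish_job(): hands the job in; it is judged then, once.
The state is a dict: "time_s": time; "joints": joint angles; "dq": joint speeds; "tau": joint torques, N m; "eef_pos": TCP position; "ee_rot": TCP orientation; "force": force on the tool from outside, world axes, zero at the start; "wrist_torque": the same for the moment, N m; "grip_width": opening from 0.0 (shut) to 1.0 (fully open); "grip_force": force on a finger pad.
Only numpy, scipy, OpenCV 4.12 (cv2) and the standard library are available. Lean on these libraries where they do the work, as an engineer would, in place of code of your own. Each camera call takes 0.05 s, during which the arm holds its last target. There are 200 camera calls.

## Working session

There is one attempt and no reset: what is moved stays moved. The work goes in short steps, Python scripts to look and compute and a shell command to move; the robot and the scene stay as the last step left them, time stands still between calls to the robot, and variables do not carry over. Pictures are saved under pics/ and viewed, at most 14 in all, crops included, and the job is handed in when it is done.

```bash
mkdir -p pics; python3 - <<'E'
from rig import *
import cv2,numpy as np
np.set_printoptions(precision=4,suppress=True)
print(sense())
for n in ("scene","top","wrist"):
    cv2.imwrite(f"pics/{n}0.png",capture(n)); print(n,camera_model(n))
E
```

```text
{'time_s': 0.0, 'joints': array([-1.4674,  0.3134,  1.4984, -0.    ,  1.331 , -0.2234]), 'dq': array([-0.0001,  0.0002,  0.002 ,  0.0011,  0.0009, -0.0006]), 'tau': array([  0.0003, -41.2273, -25.9741,  -0.    ,   0.0043,  -0.    ]), 'eef_pos': array([ 168.4805, -496.9685,  230.7536]), 'ee_rot': array([-0.0006,  0.9867,  0.1627,  0.    ]), 'force': array([-0.3803, -0.328 ,  0.0661]), 'wrist_torque': array([-0.0208, -0.0137,  0.0086]), 'grip_force': 0.0, 'grip_width': 0.9968272226306776}
scene {'fx': 369.33701419200094, 'fy': 369.33701419200094, 'cx': 253.64700588818724, 'cy': 197.3114747753732, 'world_from_camera': array([[ -0.0977,  -0.8024,   0.5888, 941.4974],
       [  0.9952,  -0.0757,   0.062 ,  71.0724],
       [ -0.0052,   0.592 ,   0.8059, 710.376 ],
       [  0.    ,   0.    ,   0.    ,   1.    ]])}
top {'fx': 394.2857273893061, 'fy': 394.2857273893061, 'cx': 253.94479563067563, 'cy': 191.2129160652166, 'world_from_camera': array([[   0.0105,    0.9969,   -0.0781,  375.7733],
       [  -0.9994,    0.013 ,    0.0316,   18.0429],
       [   0.0325,    0.0777,    0.9964, 1189.8753],
       [   0.    ,    0.    ,    0.    ,    1.    ]])}
wrist {'fx': 290.2174682487784, 'fy': 290.2174682487784, 'cx': 249.83294513078957, 'cy': 187.8315546518729, 'T_tool_cam': array([[  -0.0005,    0.9523,    0.3052,   78.0426],
       [   1.    ,    0.0006,   -0.0002,    0.6464],
       [  -0.0004,    0.3052,   -0.9523, -143.9147],
       [   0.    ,    0.    ,    0.    ,    1.    ]])}
```

View pics/top0.png

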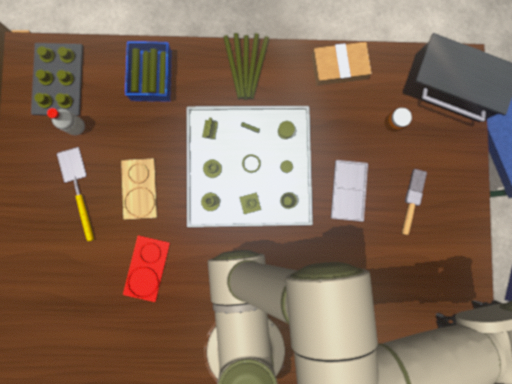

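View pics/scene0.png

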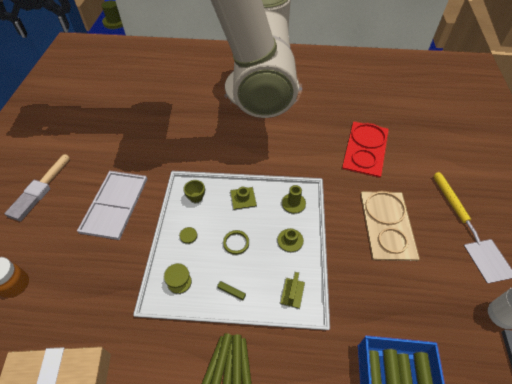

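The top view shows these on the pan:
- T-bracket (210,129), bar (250,127), spool (286,130)
- short bushing (212,169), ring (251,163), disc (287,167)
- tall bushing (211,201), square-flanged bushing (250,203), cup (289,200)

The steel tray is at (349,190), the plywood board at (139,188), and the red board at (146,268) is a decoy. Lookalikes are the square bushing for the short one, the short for the tall, the disc for the ring, the spool for the cup, and the red board for the plywood.

```bash
cat > h.py <<'E'
import numpy as np,cv2
from rig import *
def w2p(n,P):
    m=camera_model(n);T=np.linalg.inv(m["world_from_camera"]);p=np.atleast_2d(P)@T[:3,:3].T+T[:3,3]
    return np.c_[m["fx"]*p[:,0]/-p[:,2]+m["cx"], m["fy"]*-p[:,1]/-p[:,2]+m["cy"]]
def p2w(n,uv,z,T=None):
    m=camera_model(n);T=m["world_from_camera"] if T is None else T
    uv=np.atleast_2d(uv).astype(float)
    d=np.c_[(uv[:,0]-m["cx"])/m["fx"],-(uv[:,1]-m["cy"])/m["fy"],-np.ones(len(uv))]@T[:3,:3].T
    return T[:3,3]+d*((z-T[2,3])/d[:,2])[:,None]
def wristT():
    from scipy.spatial.transform import Rotation as R
    s=sense();q=s["ee_rot"];T=np.eye(4);T[:3,:3]=R.from_quat([q[1],q[2],q[3],q[0]]).as_matrix();T[:3,3]=s["eef_pos"]
    return T@camera_model("wrist")["T_tool_cam"]
E
python3 - <<'E'
from h import *
np.set_printoptions(precision=1,suppress=True)
a=cv2.imread("pics/top0.png");b=cv2.imread("pics/scene0.png")
cv2.imwrite("pics/c1.png",cv2.resize(a[95:235,110:380],None,fx=2.9,fy=2.9,interpolation=cv2.INTER_CUBIC))
cv2.imwrite("pics/c2.png",cv2.resize(b[115:335,75:425],None,fx=2.28,fy=2.28,interpolation=cv2.INTER_CUBIC))
for n,im,box in(("top",a,(105,225,190,310)),("scene",b,(170,320,140,330))):
    hsv=cv2.cvtColor(im,cv2.COLOR_BGR2HSV);m=((hsv[...,1]>110)&(hsv[...,0]>20)&(hsv[...,0]<50)).astype(np.uint8)
    M=np.zeros_like(m);r0,r1,c0,c1=box;M[r0:r1,c0:c1]=m[r0:r1,c0:c1]
    k,l,st,ce=cv2.connectedComponentsWithStats(M)
    for i in range(1,k):
        if st[i,4]>25: print(n,ce[i],st[i],p2w(n,ce[i],12)[0,:2])
E
```

```text
top [207.1 126.1] [204 120   7  15  42] [663.7 124.5]
scene [194.2 190.4] [184 181  20  21 324] [ 424.3 -125.7]
scene [242.8 197.5] [231 187  25  22 415] [434.3  -7.9]
scene [293.7 200.3] [283 186  22  27 428] [431.2 111.2]
scene [187.9 235. ] [180 228  17  15 195] [ 546.4 -115.6]
scene [290.  239.9] [278 229  25  23 437] [537.7 106.8]
scene [235.2 242. ] [224 231  24  23 146] [554.  -10.6]
scene [177.4 278.1] [165 264  26  29 582] [ 647.6 -116.5]
scene [292.4 291.8] [281 273  23  35 495] [654.5 116.1]
scene [231.  290.1] [218 282  27  17 168] [662.6  -5.1]
```

View pics/c1.png

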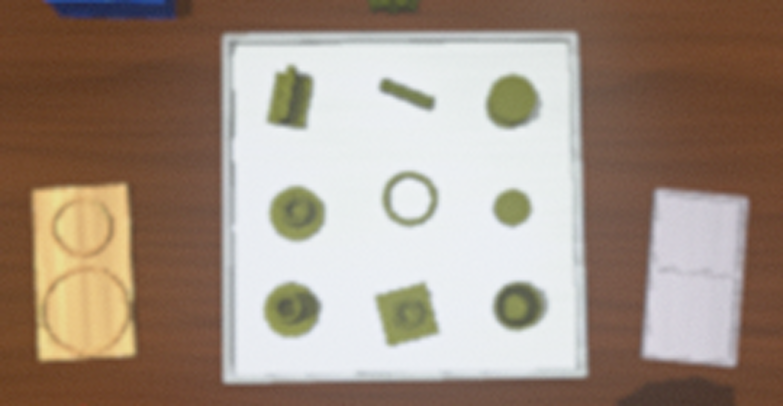

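View pics/c2.png

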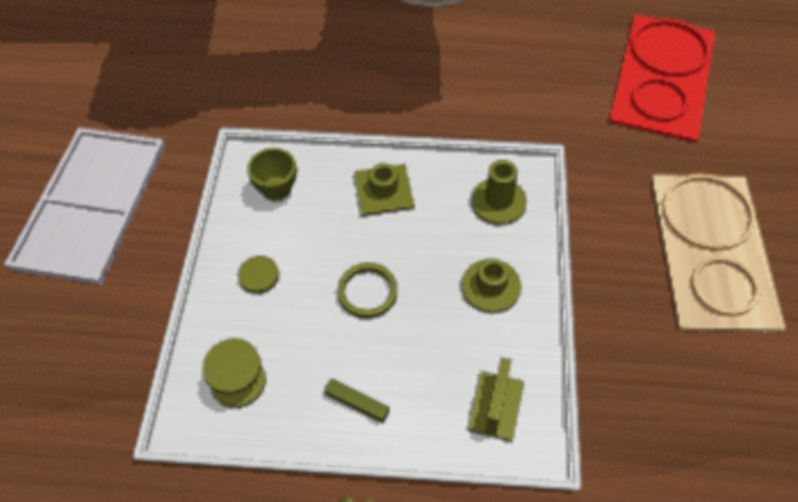

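The two crops confirm the choices. The bracket, short, tall, ring and cup are as listed. The larger bay and the wide collar are both on the robot's side of their fixtures. Next I square up the tool and take one wrist view above the pan.

```bash
python3 -m crank '[[[0,-0.5,-0.5,0,0,0.8,85],[0,-1,-0.5,0,0,0.8,85],[0.5,-1,-0.5,0,0,0.74,85],[0.7,-1,-0.5,0,0,0,85],[0.7,-1,-0.5,0,0,0,85],[0.7,-1,-0.5,0,0,0,85],[0.7,-1,-0.5,0,0,0,85],[0.7,-1,0,0,0,0,85]]]' 40
python3 -m crank '[[[0.8,-1,0,0,0,0,85],[0.8,-1,0,0,0,0,85],[0.8,-1,0,0,0,0,85],[0.8,-1,0,0,0,0,85],[0.8,-1,0,0,0,0,85],[0.8,-1,0,0,0,0,85],[0.8,-1,0,0,0,0,85],[0.8,-1,0,0,0,0,85]]]'
python3 -m crank '[[[0.8,-1,0,0,0,0,85],[0.8,-1,0,0,0,0,85],[0.4,-1,0,0,0,0,85],[0.2,-0.5,0,0,0,0,85],[0,0,0,0,0,0,85],[0,0,0,0,0,0,85],[0,0,0,0,0,0,85],[0,0,0,0,0,0,85]]]'
python3 - <<'E'
from h import *
np.set_printoptions(precision=3,suppress=True)
T=wristT();print(T,sense()["eef_pos"],sense()["ee_rot"]);im=capture("wrist");np.save("T1.npy",T);cv2.imwrite("pics/w1.png",im)
cv2.imwrite("pics/w1b.png",cv2.resize(im,(800,600),interpolation=cv2.INTER_CUBIC))
E
```

```text
time_s: 0.95
eef_pos: [257.2, -309.1, 320.1]
ee_rot: [0.001, 1.0, -0.0, 0.0]
force: [-0.4, 0.6, 0.1]
grip_width: 0.994
grip_force: 0.0
time_s: 1.75
eef_pos: [417.1, -108.5, 318.7]
ee_rot: [-0.0, 1.0, 0.0, -0.0]
force: [-0.1, -0.7, 0.2]
grip_width: 0.996
grip_force: 0.0
time_s: 2.55
eef_pos: [471.3, -23.1, 318.9]
ee_rot: [0.0, 1.0, -0.001, 0.0]
force: [0.8, 0.4, -0.5]
grip_width: 1.003
grip_force: 0.0
[[ -0.002   0.952   0.305 549.519]
 [ -1.     -0.002  -0.    -23.98 ]
 [  0.     -0.305   0.952 462.808]
 [  0.      0.      0.      1.   ]] [471.261 -23.144 318.886] [ 0.     1.    -0.001  0.   ]
```

View pics/w1b.png

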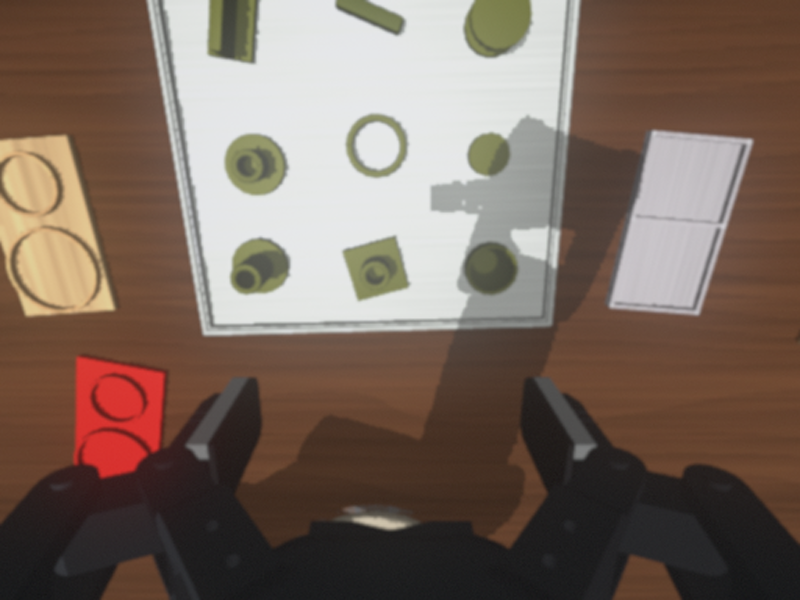

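The wrist view shows the following (in 800×600 pixels):
- tall barrel top (245,276), short barrel top (250,163)
- ring (377,145), cup rim (490,268)
- wide collar (55,268), narrow collar (28,183)
- tray corners (650,130), (752,138), (698,314), (609,306)

```bash
python3 - <<'E'
from h import *
np.set_printoptions(precision=1,suppress=True)
T=np.load("T1.npy")
W=lambda u,v,z:p2w("wrist",[u/1.5625,v/1.5625],z,T)[0]
C1=lambda u,v,z:p2w("top",[u/2.9+110,v/2.9+95],z)[0]
C2=lambda u,v,z:p2w("scene",[u/2.28+75,v/2.28+115],z)[0]
for n,f,a in [("tall bar",W,(245,276,59)),("tall fl",W,(260,266,9)),("tall bar",C1,(289,307,59)),("tall fl",C1,(293,309,9)),("tall bar",C2,(503,169,59)),("tall fl",C2,(498,202,9)),
("short bar",W,(250,163,35)),("short fl",W,(256,164,9)),("short bar",C1,(298,210,35)),("short bar",C2,(492,270,35)),("short fl",C2,(491,287,9)),
("ring",W,(377,145,12)),("ring",C1,(410,198,12)),("ring",C2,(367,290,12)),
("cup",W,(490,268,45)),("cup",C1,(519,305,45)),("cup",C2,(272,163,45)),
("br web top far/near",C1,(292,67,47)),("br",C1,(290,122,47)),("br foot",C1,(290,98,9)),("br web top",C2,(505,362,47)),("br",C2,(494,425,47)),("footcorner",W,(208,53,9)),("footcorner",W,(255,62,9)),
("wide",W,(55,268,16)),("wide",C1,(87,311,16)),("wide",C2,(706,212,16)),("narrow",W,(28,183,16)),("narrow",C1,(84,227,16)),("narrow",C2,(724,288,16)),
("board mid",C1,((32+127+135+38)/4,(189+183+354+360)/4,8)),("board mid",C2,((653+744+784+680)/4,(176+176+327+328)/4,8)),
("spool",W,(500,20,43))]+[("tray",W,(*p,11)) for p in((650,130),(752,138),(698,314),(609,306),(635,216),(722,225))]+[("tray",C1,(*p,11)) for p in ((657,189),(748,196),(738,366),(642,360))]+[("tray",C2,(*p,11)) for p in ((80,128),(164,140),(103,282),(6,265))]:
    print(n,f(*a)[:2],end="; ")
E
```

```text
tall bar [437.4 110.4]; tall fl [434.1 110.5]; tall bar [435.  108.8]; tall fl [435.6 108.6]; tall bar [434.4 111.6]; tall fl [438.4 111. ]; short bar [537.  103.3]; short fl [535.3 105.3]; short bar [535.  103.5]; short bar [535.  106.6]; short fl [538.2 107.7]; ring [552.4 -11.4]; ring [552.4 -10.7]; ring [554.3  -8.9]; cup [ 440.9 -118.6]; cup [ 440.6 -120.7]; cup [ 437.6 -118.3]; br web top far/near [679.3 111.4]; br [622.8 112.3]; br foot [656.4 115.9]; br web top [631.6 120.4]; br [687.5 113.2]; footcorner [631.3 139.6]; footcorner [623.9  98.1]; wide [434.2 316.9]; wide [430.7 317.2]; wide [436.2 317.9]; narrow [518.4 323.7]; narrow [516.8 323.1]; narrow [522.6 325. ]; board mid [471.7 324.6]; board mid [477.5 324.5]; spool [ 648.8 -113.6]; tray [ 565.4 -267.6]; tray [ 558.1 -365. ]; tray [ 381.3 -350.4]; tray [ 390.5 -254.6]; tray [ 485.  -266.6]; tray [ 475.9 -354.9]; tray [ 566.1 -269.6]; tray [ 560.1 -365.8]; tray [ 381.9 -353.1]; tray [ 387.1 -252.8]; tray [ 383.7 -345.8]; tray [ 391.8 -250. ]; tray [ 569.  -260.9]; tray [ 559.5 -360.5];
```

Both cameras and the wrist agree to about 3 mm:
- tall (435.5,110), short (536,104.5), ring (552.5,-10.7), cup (440,-119), bracket (655,115) with its web at −9°
- larger bay (434,-306), smaller bay (520,-312.6)
- wide collar (433,317), narrow collar (519,324)

I take the tall bushing first.

```bash
python3 -m crank '[[[-0.3,-0.9,1,0,0,0,85],[-0.3,-0.9,1,0,0,0,85],[-0.3,-0.9,1,0,0,0,85],[-0.3,-0.9,1,0,0,0,85],[-0.23,-0.9,0,0,0,0,85],[0,-0.82,0,0,0,0,85],[0,0,0.5,0,0,0,75],[0,0,0.5,0,0,0,75]]]' 40
python3 -m crank '[[[0,0,1,0,0,0,70],[0,0,1,0,0,0,70],[0,0,1,0,0,0,70],[0,0,1,0,0,0,70],[0,0,1,0,0,0,70],[0,0,1,0,0,0,70],[0,0,0.5,0,0,0,70],[0,0,0.4,0,0,0,70]]]'
python3 -m crank '[[[0,0,0,0,0,0,70],[0,0,0,0,0,0,15],[0,0,0,0,0,0,15],[0,0,0,0,0,0,15],[0,0,0,0,0,0,15],[0,0,0,0,0,0,15],[0,0,0,0,0,0,15],[0,0,0,0,0,0,15]]]'
```

```text
time_s: 3.4
eef_pos: [435.8, 110.9, 193.7]
ee_rot: [0.0, 1.0, 0.0, 0.0]
force: [0.4, -0.1, 0.2]
grip_width: 0.882
grip_force: 0.0
time_s: 4.2
eef_pos: [435.6, 110.3, 20.5]
ee_rot: [0.0, 1.0, -0.0, -0.0]
force: [0.7, 0.1, 0.1]
grip_width: 0.819
grip_force: 0.0
time_s: 5.0
eef_pos: [436.2, 110.7, 22.1]
ee_rot: [0.0, 1.0, 0.0, 0.001]
force: [-1.4, 0.3, 6.6]
grip_width: 0.328
grip_force: 40.0
```

```bash
python3 -m crank '[[[0,0,-0.5,0,0,0,15],[0,0,-1,0,0,0,15],[0,0,-1,0,0,0,15],[0,0.5,-1,0,0,0,15],[0,0.8,-0.5,0,0,0,15],[0,0.9,0,0,0,0,15],[0,1,0,0,0,0,15],[0,1,0,0,0,0,15]]]'
python3 -m crank '[[[0,1,0,0,0,0,15],[0,1,0,0,0,0,15],[0,1,0,0,0,0,15],[0,1,0,0,0,0,15],[0,1,0,0,0,0,15],[0,1,0,0,0,0,15],[0,1,0,0,0,0,15],[0,1,0,0,0,0,15]]]'
python3 -m crank '[[[0,1,0,0,0,0,15],[0,1,0,0,0,0,15],[0,1,0,0,0,0,15],[0,0.8,0,0,0,0,15],[-0.08,0.66,0.5,0,0,0,15],[0,0,1,0,0,0,15],[0,0,0.5,0,0,0,15],[0,0,0,0,0,0,15]]]'
```

```text
time_s: 5.8
eef_pos: [435.6, 4.9, 121.6]
ee_rot: [0.0, 1.0, 0.0, 0.0]
force: [0.7, 0.1, -0.7]
grip_width: 0.327
grip_force: 39.5
time_s: 6.6
eef_pos: [435.6, -195.3, 121.5]
ee_rot: [0.0, 1.0, 0.0, 0.0]
force: [0.5, -0.2, -1.0]
grip_width: 0.331
grip_force: 39.5
time_s: 7.4
eef_pos: [433.1, -304.9, 69.9]
ee_rot: [-0.001, 1.0, 0.0, -0.001]
force: [-0.9, 0.5, -1.3]
grip_width: 0.333
grip_force: 39.6
```

```bash
python3 -m crank '[[[0,0.04,0.6,0,0,0,15],[0,0,0.6,0,0,0,15],[0,0,0.4,0,0,0,15],[0,0,0.2,0,0,0,15],[0,0,0.05,0,0,0,15],[0,0,0,0,0,0,15],[0,0,0,0,0,0,45],[0,0,0,0,0,0,60]]]'
python3 -m crank '[[[0,0,0,0,0,0,60],[0,0,-0.3,0,0,0,65],[0,0,-1,0,0,0,85],[0,0,-1,0,0,0,85],[0,0,-1,0,0,0,85],[0,0,-1,0,0,0,85],[0,0,-1,0,0,0,85],[0,0,-1,0,0,0,85]]]'
```

```text
time_s: 8.2
eef_pos: [434.0, -307.0, 25.6]
ee_rot: [0.0, 1.0, 0.0, 0.0]
force: [-0.5, 0.8, 0.2]
grip_width: 0.66
grip_force: 0.0
time_s: 9.0
eef_pos: [433.7, -306.7, 184.3]
ee_rot: [0.0, 1.0, 0.0, 0.0]
force: [0.1, -0.2, 0.4]
grip_width: 0.992
grip_force: 0.0
```

```bash
python3 - <<'E'
from h import *
T=wristT();im=capture("wrist");np.save("T2.npy",T);cv2.imwrite("pics/w2.png",im)
cv2.imwrite("pics/w2b.png",cv2.resize(im,(800,600),interpolation=cv2.INTER_CUBIC))
E
```

```text
(no output)
```

View pics/w2b.png

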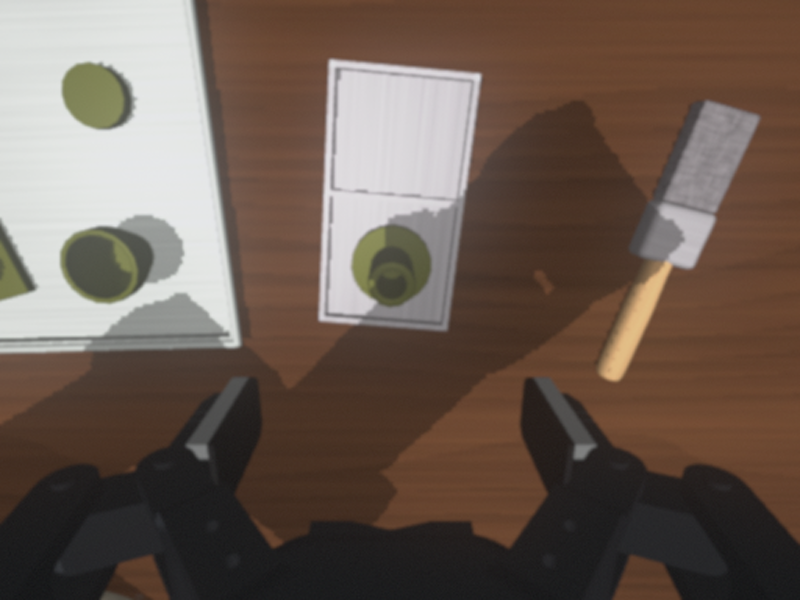

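The tall bushing stands in the larger bay, with its barrel top at (391,284) and its flange at (391,265). I check its position and the tray corners.

```bash
python3 - <<'E'
from h import *
np.set_printoptions(precision=1,suppress=True)
T=np.load("T2.npy")
for p in [(391,284,60),(391,265,10),(330,60,11),(481,73,11),(446,331,11),(319,321,11),(100,264,45),(97,95,15)]: print(p,p2w("wrist",[p[0]/1.5625,p[1]/1.5625],p[2],T)[0,:2])
E
```

```text
(391, 284, 60) [ 432.2 -307.8]
(391, 265, 10) [ 431.6 -307.9]
(330, 60, 11) [ 565.  -269.5]
(481, 73, 11) [ 557.5 -365.1]
(446, 331, 11) [ 380.6 -349.4]
(319, 321, 11) [ 388.8 -254. ]
(100, 264, 45) [ 441.2 -121. ]
(97, 95, 15) [ 544.3 -120.9]
```

```bash
python3 -m crank '[[[0.2,-0.5,0,0,0,0,85],[0.4,-1,0,0,0,0,85],[0.4,-1,0,0,0,0,85],[0.4,-1,0,0,0,0,85],[0.4,-1,0,0,0,0,85],[0.4,-1,0,0,0,0,85],[0.4,-1,0,0,0,0,85],[0.4,-1,0,0,0,0,85]]]'
python3 -m crank '[[[0.4,-1,0,0,0,0,85],[0.4,-1,0,0,0,0,80],[0.4,-1,0,0,0,0,75],[0.4,-1,0.3,0,0,0,72],[0.15,-0.34,0.7,0,0,0,72],[0,0,1,0,0,0,72],[0,0,1,0,0,0,72],[0,0,1,0,0,0,72]]]'
python3 -m crank '[[[0,0,1,0,0,0,72],[0,0,1,0,0,0,72],[0,0,0.6,0,0,0,72],[0,0,0.2,0,0,0,72],[0,0,0,0,0,0,72],[0,0,0,0,0,0,72],[0,0,0,0,0,0,72],[0,0,0,0,0,0,72]]]'
```

```text
time_s: 9.85
eef_pos: [508.6, -117.1, 181.7]
ee_rot: [-0.0, 1.0, 0.0, -0.001]
force: [0.7, 0.3, 0.2]
grip_width: 0.995
grip_force: 0.0
time_s: 10.65
eef_pos: [551.6, -9.5, 80.8]
ee_rot: [-0.0, 1.0, 0.0, -0.001]
force: [0.6, -0.9, -0.5]
grip_width: 0.842
grip_force: 0.0
time_s: 11.45
eef_pos: [552.8, -10.8, 13.2]
ee_rot: [0.0, 1.0, 0.0, 0.001]
force: [-0.7, -0.9, 0.7]
grip_width: 0.845
grip_force: 0.0
```

```bash
python3 -m crank '[[[0,0,0.23,0,0,0,72],[0,0,0.2,0,0,0,72],[0,0,0,0,0,0,72],[0,0,0,0,0,0,50],[0,0,0,0,0,0,50],[0,0,0,0,0,0,50],[0,0,0,0,0,0,50],[0,0,0,0,0,0,50]]]' 30
python3 -m crank '[[[0,0,-0.3,0,0,0,50],[0,0,-0.6,0,0,0,50],[0,0,-1,0,0,0,50],[0,0,-1,0,0,0,50],[0,0,-1,0,0,0,50],[0,0,-1,0,0,0,50],[0,0,-0.6,0,0,0,50],[0,0,0,0,0,0,50]]]'
```

```text
time_s: 12.25
eef_pos: [552.5, -10.8, 2.1]
ee_rot: [0.0, 1.0, 0.0, 0.0]
force: [-2.2, 0.6, 6.2]
grip_width: 0.663
grip_force: 31.8
time_s: 13.05
eef_pos: [553.5, -11.0, 141.5]
ee_rot: [0.0, 1.0, 0.0, 0.002]
force: [0.3, -0.1, -0.5]
grip_width: 0.666
grip_force: 32.1
```

```bash
python3 -m crank '[[[-0.2,0.5,0,0,0,0,50],[-0.4,1,0,0,0,0,50],[-0.4,1,0,0,0,0,50],[-0.4,1,0,0,0,0,50],[-0.4,1,0,0,0,0,50],[-0.4,1,0,0,0,0,50],[-0.4,1,0,0,0,0,50],[-0.4,1,0,0,0,0,50]]]'
python3 -m crank '[[[-0.4,1,0,0,0,0,50],[-0.4,1,0,0,0,0,50],[-0.4,1,0,0,0,0,50],[-0.4,1,0,0,0,0,50],[-0.22,0.35,0,0,0,0,50],[0,0,0,0,0,0,50],[0,0,0,0,0,0,50],[0,0,0,0,0,0,50]]]'
python3 - <<'E'
from h import *
T=wristT();print(sense()["eef_pos"]);im=capture("wrist");np.save("T3.npy",T);cv2.imwrite("pics/w3.png",im)
cv2.imwrite("pics/w3b.png",cv2.resize(im[130:370,110:400],None,fx=2.4,fy=2.4,interpolation=cv2.INTER_CUBIC))
E
```

```text
time_s: 13.85
eef_pos: [476.0, -199.6, 138.0]
ee_rot: [-0.001, 1.0, -0.0, -0.001]
force: [0.1, -1.0, -0.4]
grip_width: 0.667
grip_force: 32.1
time_s: 14.65
eef_pos: [432.3, -306.1, 139.1]
ee_rot: [-0.0, 1.0, 0.001, -0.0]
force: [0.4, 0.6, -0.5]
grip_width: 0.666
grip_force: 32.1
[ 432.265607   -306.09516931  139.07775619]
```

View pics/w3b.png

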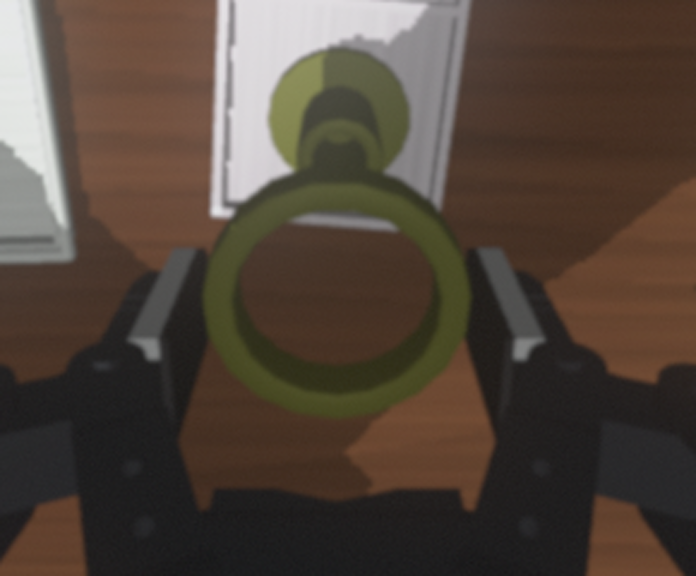

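```bash
python3 - <<'E'
from h import *
np.set_printoptions(precision=1,suppress=True)
T=np.load("T3.npy")
for p in [(339,183,152),(339,417,152),(339,209,152),(339,363,152),(204,297,152),(470,297,152),(340,113,10),(270,113,12),(410,113,12),(340,47,12),(342,120,60)]: print(p,p2w("wrist",[p[0]/2.4+110,p[1]/2.4+130],p[2],T)[0,:2])
E
```

```text
(339, 183, 152) [ 459.2 -307.5]
(339, 417, 152) [ 402.4 -307.6]
(339, 209, 152) [ 453.5 -307.5]
(339, 363, 152) [ 416.7 -307.6]
(204, 297, 152) [ 433.2 -278.8]
(470, 297, 152) [ 433.2 -335.4]
(340, 113, 10) [ 434.  -308.5]
(270, 113, 12) [ 434.6 -280.3]
(410, 113, 12) [ 434.6 -336.8]
(340, 47, 12) [ 461.5 -308.5]
(342, 120, 60) [ 445.6 -308.9]
```

```bash
python3 -m crank '[[[0.06,0.04,1,0,0,0,50],[0,0,1,0,0,0,50],[0,0,1,0,0,0,50],[0,0,0.5,0,0,0,50],[0,0,0.4,0,0,0,50],[0,0,0.4,0,0,0,50],[0,0,0.4,0,0,0,50],[0,0,0,0,0,0,50]]]'
```

```text
time_s: 15.5
eef_pos: [433.2, -307.7, 20.9]
ee_rot: [-0.001, 1.0, 0.0, -0.0]
force: [0.6, -0.0, 0.5]
grip_width: 0.663
grip_force: 32.1
```

No contact so far. I lower the last 8 mm and release.

```bash
python3 -m crank '[[[0,0,0.2,0,0,0,50],[0,0,0.13,0,0,0,50],[0,0,0,0,0,0,50],[0,0,0,0,0,0,66],[0,0,0,0,0,0,70],[0,0,0,0,0,0,72],[0,0,-0.3,0,0,0,74],[0,0,-0.6,0,0,0,76]]]'
python3 -m crank '[[[0,0,-1,0,0,0,85],[0,0,-1,0,0,0,85],[0,0,-1,0,0,0,85],[0,0,-1,0,0,0,85],[0,0,-1,0,0,0,85],[0,0,-1,0,0,0,85],[0,0,0,0,0,0,85],[0,0,0,0,0,0,85]]]'
python3 - <<'E'
from h import *
T=wristT();im=capture("wrist");np.save("T4.npy",T);cv2.imwrite("pics/w4.png",im)
cv2.imwrite("pics/w4b.png",cv2.resize(im[20:250,170:350],None,fx=2.6,fy=2.6,interpolation=cv2.INTER_CUBIC))
E
```

```text
time_s: 16.3
eef_pos: [433.2, -307.7, 36.0]
ee_rot: [-0.001, 1.0, 0.0, -0.001]
force: [0.0, -0.2, -0.3]
grip_width: 0.89
grip_force: 0.0
time_s: 17.1
eef_pos: [433.5, -308.0, 186.4]
ee_rot: [0.0, 1.0, 0.0, 0.0]
force: [-0.4, 0.2, -0.6]
grip_width: 0.997
grip_force: 0.0
```

View pics/w4b.png

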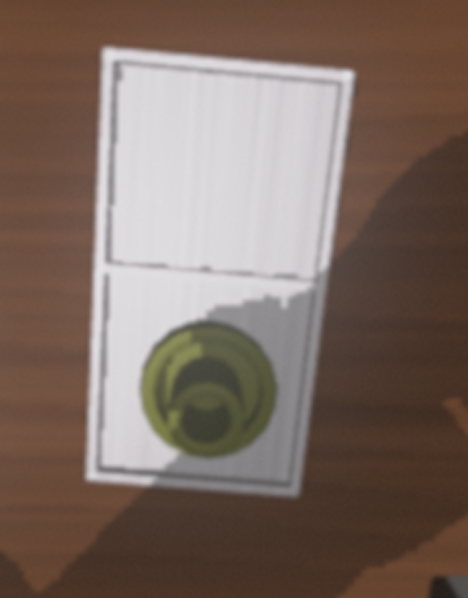

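The ring lies flat and concentric on the flange, centred at (208,388) in the crop. The bracket is next.

```bash
python3 -m crank '[[[0.3,-0.6,0,0,0,0,85],[0.53,-1,0,0,0,0,85],[0.53,-1,0,0,0,0,85],[0.53,-1,0,0,0,0,85],[0.53,-1,0,0,0,0,85],[0.53,-1,0,0,0,0,85],[0.53,-1,0,0,0,0,85],[0.53,-1,0,0,0,0,85]]]'
python3 -m crank '[[[0.53,-1,0,0,0,0,85],[0.53,-1,0,0,0,0,85],[0.53,-1,0,0,0,0,85],[0.53,-1,0,0,0,0,85],[0.53,-1,0,0,0,0,85],[0.53,-1,0,0,0,0,85],[0.53,-1,0,0,0,0,85],[0.53,-1,0,0,0,0,85]]]'
python3 -m crank '[[[0.6,-1,0,0,0,0,70],[0,-0.32,0,0,0,0,60],[0,0,0,0,0,0.6,50],[0,0,0,0,0,0.5,50],[0,0,0,0,0,0,50],[0,0,0,0,0,0,50],[0,0,0,0,0,0,50],[0,0,0,0,0,0,50]]]'
python3 - <<'E'
from h import *
T=wristT();im=capture("wrist");np.save("T5.npy",T);cv2.imwrite("pics/w5.png",im)
cv2.imwrite("pics/w5b.png",cv2.resize(im[100:300,130:370],None,fx=3,fy=3,interpolation=cv2.INTER_CUBIC))
E
```

```text
time_s: 17.95
eef_pos: [533.7, -116.7, 184.9]
ee_rot: [-0.0, 1.0, 0.0, -0.001]
force: [-0.6, -1.2, -0.2]
grip_width: 0.998
grip_force: 0.0
time_s: 18.75
eef_pos: [639.7, 83.1, 184.6]
ee_rot: [-0.0, 1.0, 0.0, -0.001]
force: [-0.4, -0.5, -0.3]
grip_width: 0.991
grip_force: 0.0
time_s: 19.55
eef_pos: [654.6, 114.8, 185.9]
ee_rot: [0.0, 0.997, -0.076, -0.0]
force: [0.1, -0.3, -0.1]
grip_width: 0.583
grip_force: 0.0
```

View pics/w5b.png

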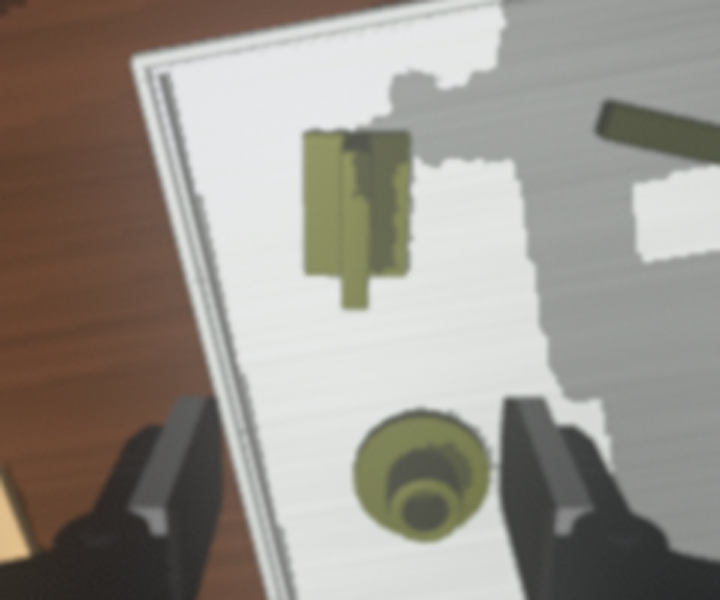

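The bracket web, from (355,149) to (355,308), lies parallel to the tool's x. The short bushing's barrel top is at (425,508).

```bash
python3 - <<'E'
from h import *
np.set_printoptions(precision=1,suppress=True)
T=np.load("T5.npy")
for p in [(355,149,47),(355,308,47),(303,131,11),(410,131,11),(303,275,11),(410,275,11),(425,506,35),(422,475,10)]: print(p,p2w("wrist",[p[0]/3+130,p[1]/3+100],p[2],T)[0,:2])
E
```

```text
(355, 149, 47) [681.5 111.4]
(355, 308, 47) [626.6 120. ]
(303, 131, 11) [684.6 130.5]
(410, 131, 11) [678.6  91.7]
(303, 275, 11) [629.7 140. ]
(410, 275, 11) [623.4  99.2]
(425, 506, 35) [536.4 106.5]
(422, 475, 10) [534.8 106.2]
```

```bash
python3 -m crank '[[[0,0,0.8,0,0,0,50],[0,0,1,0,0,0,50],[0,0,1,0,0,0,50],[0,0,1,0,0,0,50],[0,0,1,0,0,0,50],[0,0,1,0,0,0,50],[0,0,0.5,0,0,0,50],[0,0,0.26,0,0,0,50]]]' 40
python3 -m crank '[[[0,0,0,0,0,0,40],[0,0,0,0,0,0,0],[0,0,0,0,0,0,0],[0,0,0,0,0,0,0],[0,0,0,0,0,0,0],[0,0,0,0,0,0,0],[0,0,0,0,0,0,0],[0,0,0,0,0,0,0]]]'
python3 -m crank '[[[0,0,-0.4,0,0,0,0],[0,0,-1,0,0,0,0],[0,0,-1,0,0,0,0],[0,0,-1,0,0,0,0],[0,0,-1,0,0,0,0],[0,0,-0.6,0,0,-0.5,0],[0,0,0,0,0,-0.6,0],[0,0,0,0,0,0,0]]]'
```

```text
time_s: 20.4
eef_pos: [654.4, 115.0, 21.1]
ee_rot: [0.0, 0.997, -0.077, -0.001]
force: [0.0, 0.4, -0.0]
grip_width: 0.588
grip_force: 0.0
time_s: 21.2
eef_pos: [655.4, 115.0, 23.3]
ee_rot: [-0.0, 0.997, -0.077, 0.001]
force: [-0.8, 0.2, 7.1]
grip_width: 0.107
grip_force: 39.9
time_s: 22.0
eef_pos: [654.7, 115.0, 147.8]
ee_rot: [-0.0, 1.0, 0.0, 0.0]
force: [0.6, -1.1, -1.9]
grip_width: 0.109
grip_force: 39.0
```

```bash
python3 -m crank '[[[-0.2,0.6,0,0,0,0,0],[-0.3,1,0,0,0,0,0],[-0.3,1,0,0,0,0,0],[-0.3,1,0,0,0,0,0],[-0.3,1,0,0,0,0,0],[-0.3,1,0,0,0,0,0],[-0.3,1,0,0,0,0,0],[-0.3,1,0,0,0,0,0]]]'
python3 -m crank '[[[-0.3,1,0,0,0,0,0],[-0.3,1,0,0,0,0,0],[-0.3,1,0,0,0,0,0],[-0.3,1,0,0,0,0,0],[-0.4,1,0,0,0,0,0],[-0.4,1,0,0,0,0,0],[-0.4,1,0,0,0,0,0],[-0.4,1,0,0,0,0,0]]]'
python3 -m crank '[[[-0.27,1,0,0,0,0,0],[0,0.52,0.5,0,0,0.5,0],[0,0,1,0,0,0,0],[0,0,1,0,0,0,0],[0,0,1,0,0,0,0],[0,0,0.7,0,0,0,0],[0,0,0.3,0,0,0,0],[0,0,0,0,0,0,0]]]'
```

```text
time_s: 22.8
eef_pos: [596.0, -76.8, 146.7]
ee_rot: [-0.0, 1.0, -0.001, -0.001]
force: [-0.1, 0.7, 0.3]
grip_width: 0.109
grip_force: 39.0
time_s: 23.6
eef_pos: [525.7, -276.5, 146.7]
ee_rot: [-0.0, 1.0, -0.001, -0.0]
force: [0.1, -0.2, -0.9]
grip_width: 0.106
grip_force: 39.0
time_s: 24.4
eef_pos: [519.6, -313.1, 33.8]
ee_rot: [-0.001, 0.999, -0.036, -0.001]
force: [-0.2, 0.0, -1.0]
grip_width: 0.108
grip_force: 39.0
```

```bash
python3 -m crank '[[[0,0,0.2,0,0,0,0],[0,0,0.15,0,0,0,0],[0,0,0,0,0,0,0],[0,0,0,0,0,0,30],[0,0,0,0,0,0,45],[0,0,0,0,0,0,50],[0,0,-0.4,0,0,0,50],[0,0,-1,0,0,0,50]]]'
python3 -m crank '[[[0,0,-1,0,0,0,70],[0,0,-1,0,0,0,70],[0,0,-1,0,0,0,70],[0,0,-1,0,0,0,70],[0,0,-0.7,0,0,-0.5,70],[0,0,0,0,0,0,70],[0,0,0,0,0,0,70],[0,0,0,0,0,0,70]]]'
python3 - <<'E'
from h import *
T=wristT();im=capture("wrist");np.save("T6.npy",T);cv2.imwrite("pics/w6.png",im)
cv2.imwrite("pics/w6b.png",cv2.resize(im[40:360,120:380],None,fx=1.8,fy=1.8,interpolation=cv2.INTER_CUBIC))
E
```

```text
time_s: 25.2
eef_pos: [519.7, -312.4, 60.1]
ee_rot: [-0.001, 0.999, -0.035, -0.001]
force: [-0.1, 0.2, 0.5]
grip_width: 0.582
grip_force: 0.0
time_s: 26.0
eef_pos: [520.1, -312.7, 177.1]
ee_rot: [-0.001, 1.0, -0.001, -0.001]
force: [-0.6, 0.2, -0.6]
grip_width: 0.819
grip_force: 0.0
```

View pics/w6b.png

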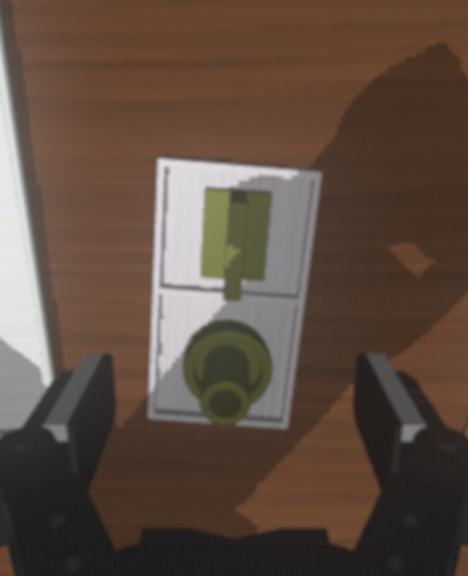

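The tray kit is complete: the bracket stands in the smaller bay at (235,240), and the ring and tall bushing are at (227,370). The short bushing at (536,106) is next.

```bash
python3 -m crank '[[[0,-0.6,0,0,0,0,70],[0,-1,0,0,0,0,70],[0,-1,0,0,0,0,70],[0,-1,0,0,0,0,70],[0,-1,0,0,0,0,70],[0,-1,0,0,0,0,70],[0,-1,0,0,0,0,70],[0,-1,0,0,0,0,70]]]'
python3 -m crank '[[[0,-1,0,0,0,0,70],[0,-1,0,0,0,0,70],[0,-1,0,0,0,0,70],[0,-1,0,0,0,0,70],[0.16,-1,0,0,0,0,70],[0.16,-1,0,0,0,0,70],[0.16,-1,0,0,0,0,70],[0.16,-1,0,0,0,0,70]]]'
python3 -m crank '[[[0,-0.8,0.5,0,0,0,70],[0,-0.35,1,0,0,0,65],[0,0,1,0,0,0,65],[0,0,1,0,0,0,65],[0,0,1,0,0,0,65],[0,0,0.8,0,0,0,65],[0,0,0.6,0,0,0,65],[0,0,0,0,0,0,65]]]'
```

```text
time_s: 26.85
eef_pos: [520.0, -121.0, 177.9]
ee_rot: [-0.0, 1.0, 0.0, -0.0]
force: [0.1, 1.3, -0.1]
grip_width: 0.816
grip_force: 0.0
time_s: 27.65
eef_pos: [535.8, 78.9, 177.9]
ee_rot: [-0.0, 1.0, 0.0, -0.0]
force: [0.1, 0.4, -0.2]
grip_width: 0.818
grip_force: 0.0
time_s: 28.45
eef_pos: [534.5, 106.4, 28.8]
ee_rot: [-0.0, 1.0, 0.0, -0.002]
force: [0.5, -0.2, 0.2]
grip_width: 0.757
grip_force: 0.0
```

```bash
python3 -m crank '[[[0.04,0.02,0.3,0,0,0,65],[0,0,0.25,0,0,0,65],[0,0,0,0,0,0,50],[0,0,0,0,0,0,15],[0,0,0,0,0,0,15],[0,0,0,0,0,0,15],[0,0,0,0,0,0,15],[0,0,0,0,0,0,15]]]' 40
python3 -m crank '[[[0,0,-0.4,0,0,0,15],[0,0,-1,0,0,0,15],[0,0,-1,0,0,0,15],[0,0,-1,0,0,0,15],[0,0,-0.6,0,0,0,15],[0,0,0,0,0,0,15],[0,0,0,0,0,0,15],[0,0,0,0,0,0,15]]]'
```

```text
time_s: 29.25
eef_pos: [537.9, 105.2, 17.6]
ee_rot: [-0.0, 1.0, 0.0, 0.001]
force: [-0.2, -0.0, 6.2]
grip_width: 0.324
grip_force: 40.1
time_s: 30.05
eef_pos: [536.9, 105.2, 116.0]
ee_rot: [-0.0, 1.0, 0.0, -0.001]
force: [-1.2, -0.1, -1.5]
grip_width: 0.325
grip_force: 39.6
```

```bash
python3 -m crank '[[[-0.3,-0.6,0,0,0,0,15],[-0.5,-1,0,0,0,0,15],[-0.5,-1,0,0,0,0,15],[-0.5,-1,0,0,0,0,15],[-0.5,-1,0,0,0,0,15],[-0.5,-1,0,0,0,0,15],[-0.5,-1,0,0,0,0,15],[-0.5,-1,0,0,0,0,15]]]'
python3 -m crank '[[[-0.34,-0.88,0,0,0,0,15],[0,0,0.6,0,0,0,15],[0,0,1,0,0,0,15],[0,0,1,0,0,0,15],[0,0,0.6,0,0,0,15],[0,0,0.2,0,0,0,15],[0,0,0,0,0,0,15],[0,0,0,0,0,0,15]]]'
```

```text
time_s: 30.85
eef_pos: [440.9, 296.7, 116.4]
ee_rot: [0.0, 1.0, 0.0, -0.001]
force: [0.1, 0.1, -1.0]
grip_width: 0.323
grip_force: 39.6
time_s: 31.65
eef_pos: [434.1, 317.6, 32.7]
ee_rot: [-0.0, 1.0, 0.0, 0.0]
force: [0.3, 0.1, -0.1]
grip_width: 0.328
grip_force: 39.6
```

```bash
python3 -m crank '[[[0,0,0.2,0,0,0,15],[0,0,0.18,0,0,0,15],[0,0,0,0,0,0,15],[0,0,0,0,0,0,35],[0,0,0,0,0,0,55],[0,0,0,0,0,0,55],[0,0,-0.4,0,0,0,60],[0,0,-1,0,0,0,75]]]'
python3 -m crank '[[[0,0,-1,0,0,0,85],[0,0,-1,0,0,0,85],[0,0,-1,0,0,0,85],[0,0,-1,0,0,0,85],[0,0,-0.8,0,0,0,85],[0,0,0,0,0,0,85],[0,0,0,0,0,0,85],[0,0,0,0,0,0,85]]]'
python3 - <<'E'
from h import *
T=wristT();im=capture("wrist");np.save("T7.npy",T);cv2.imwrite("pics/w7.png",im)
cv2.imwrite("pics/w7b.png",cv2.resize(im[20:250,170:400],None,fx=2.5,fy=2.5,interpolation=cv2.INTER_CUBIC))
E
```

```text
time_s: 32.45
eef_pos: [433.0, 316.7, 57.0]
ee_rot: [0.001, 1.0, 0.0, -0.002]
force: [0.3, 0.3, 0.7]
grip_width: 0.852
grip_force: 0.0
time_s: 33.25
eef_pos: [433.5, 317.0, 176.5]
ee_rot: [0.0, 1.0, 0.0, -0.001]
force: [0.2, -0.6, -0.2]
grip_width: 0.994
grip_force: 0.0
```

View pics/w7b.png

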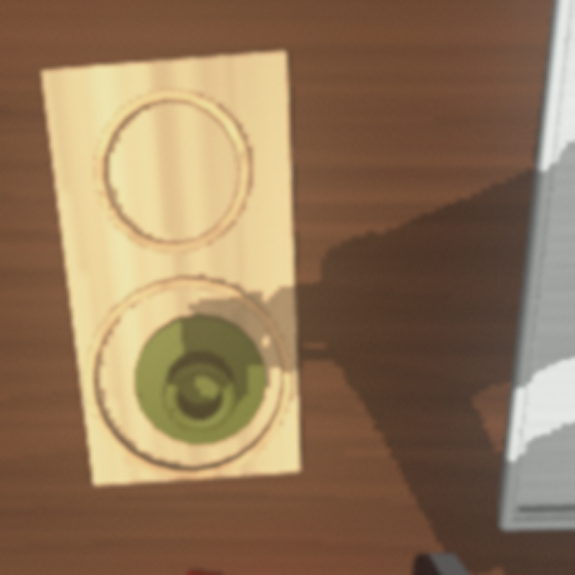

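The short bushing stands in the wide collar, with its flange at (201,380) and the collar at about (190,372). The narrow collar is at (174,170). I work out the offsets.

```bash
python3 - <<'E'
from h import *
np.set_printoptions(precision=1,suppress=True)
T=np.load("T7.npy")
for p in [(201,380,16),(198,391,40),(92,372,16),(287,372,16),(190,272,16),(190,470,16),(93,170,16),(254,170,16),(174,88,16),(174,252,16),(42,70,8),(287,51,8),(301,471,8),(93,487,8)]: print(p,p2w("wrist",[p[0]/2.5+170,p[1]/2.5+20],p[2],T)[0,:2])
E
```

```text
(201, 380, 16) [431.9 315.5]
(198, 391, 40) [433.7 316.8]
(92, 372, 16) [435.5 362.5]
(287, 372, 16) [435.5 278.4]
(190, 272, 16) [478.  320.1]
(190, 470, 16) [390.  320.5]
(93, 170, 16) [517.9 358.3]
(254, 170, 16) [517.9 294.5]
(174, 88, 16) [547.7 325.9]
(174, 252, 16) [486.1 326.6]
(42, 70, 8) [555.1 377.7]
(287, 51, 8) [561.8 282.1]
(301, 471, 8) [386.3 269.2]
(93, 487, 8) [378.4 365.8]
```

```bash
python3 -m crank '[[[0.27,0.6,0,0,0,0,80],[0,1,0,0,0,0,80],[0,1,0,0,0,0,80],[0,1,0,0,0,0,80],[0,1,0,0,0,0,80],[0,1,0,0,0,0,80],[0,1,0,0,0,0,80],[0,1,0,0,0,0,80]]]'
python3 -m crank '[[[0,1,0,0,0,0,80],[0,1,0,0,0,0,80],[0,1,0,0,0,0,80],[0,1,0,0,0,0,80],[0,1,0,0,0,0,80],[0,1,0,0,0,0,80],[0,1,0,0,0,0,80],[0,1,0,0,0,0,80]]]'
python3 -m crank '[[[0,1,0,0,0,0,78],[0,0.86,0.5,0,0,0,78],[0,0,1,0,0,0,78],[0,0,1,0,0,0,78],[0,0,1,0,0,0,78],[0,0,1,0,0,0,78],[0,0,0.6,0,0,0,78],[0,0,0,0,0,0,78]]]'
```

```text
time_s: 34.1
eef_pos: [440.3, 126.2, 176.8]
ee_rot: [0.0, 1.0, 0.0, -0.001]
force: [0.5, -0.2, -0.8]
grip_width: 0.936
grip_force: 0.0
time_s: 34.9
eef_pos: [440.3, -73.7, 176.8]
ee_rot: [-0.0, 1.0, -0.0, -0.001]
force: [-0.2, -0.0, 1.2]
grip_width: 0.938
grip_force: 0.0
time_s: 35.7
eef_pos: [439.4, -118.6, 47.9]
ee_rot: [-0.001, 1.0, -0.0, -0.002]
force: [0.2, -0.1, 0.4]
grip_width: 0.914
grip_force: 0.0
```

```bash
python3 -m crank '[[[0.02,0.04,0.5,0,0,0,78],[0,0,0.4,0,0,0,78],[0,0,0.3,0,0,0,78],[0,0,0,0,0,0,60],[0,0,0,0,0,0,40],[0,0,0,0,0,0,40],[0,0,0,0,0,0,40],[0,0,0,0,0,0,40]]]' 30
python3 -m crank '[[[0,0,0,0,0,0,40],[0,0,0,0,0,0,40],[0,0,-0.4,0,0,0,40],[0,0,-1,0,0,0,40],[0,0,-1,0,0,0,40],[0,0,-1,0,0,0,40],[0,0,-1,0,0,0,40],[0,0,-0.6,0,0,0,40]]]'
```

```text
time_s: 36.5
eef_pos: [441.6, -120.4, 20.6]
ee_rot: [0.0, 1.0, 0.0, 0.0]
force: [-0.7, 1.4, 6.9]
grip_width: 0.58
grip_force: 31.4
time_s: 37.3
eef_pos: [441.6, -120.5, 147.4]
ee_rot: [0.001, 1.0, 0.0, 0.001]
force: [0.3, 1.2, 0.2]
grip_width: 0.578
grip_force: 31.3
```

```bash
python3 -m crank '[[[0.1,-0.5,0,0,0,0,40],[0.2,-1,0,0,0,0,40],[0.2,-1,0,0,0,0,40],[0.2,-1,0,0,0,0,40],[0.2,-1,0,0,0,0,40],[0.2,-1,0,0,0,0,40],[0.2,-1,0,0,0,0,40],[0.2,-1,0,0,0,0,40]]]'
python3 -m crank '[[[0.2,-1,0,0,0,0,40],[0.2,-1,0,0,0,0,40],[0.2,-1,0,0,0,0,40],[0.2,-1,0,0,0,0,40],[0.2,-1,0,0,0,0,40],[0.2,-1,0,0,0,0,40],[0.2,-1,0,0,0,0,40],[0.1,-1,0,0,0,0,40]]]'
python3 -m crank '[[[0.04,-1,0,0,0,0,40],[0,-0.9,0,0,0,0,40],[0,-0.46,0.5,0,0,0,40],[0,0,1,0,0,0,40],[0,0,1,0,0,0,40],[0,0,1,0,0,0,40],[0,0,0.7,0,0,0,40],[0,0,0.3,0,0,0,40]]]'
python3 -m crank '[[[0,0,0,0,0,0,40],[0,0,0,0,0,0,40],[0,0,0,0,0,0,40],[0,0,0,0,0,0,40],[0,0,0,0,0,0,40],[0,0,0,0,0,0,40],[0,0,0,0,0,0,40],[0,0,0,0,0,0,40]]]'
```

```text
time_s: 38.1
eef_pos: [478.1, 69.1, 144.2]
ee_rot: [-0.0, 1.0, 0.0, -0.001]
force: [1.4, -0.2, -0.4]
grip_width: 0.577
grip_force: 31.3
time_s: 38.9
eef_pos: [515.4, 269.0, 143.9]
ee_rot: [0.0, 1.0, 0.0, -0.001]
force: [-1.0, -0.5, -0.4]
grip_width: 0.579
grip_force: 31.3
time_s: 39.7
eef_pos: [515.4, 325.6, 29.3]
ee_rot: [0.001, 1.0, -0.0, -0.002]
force: [0.4, -0.0, -0.6]
grip_width: 0.577
grip_force: 31.3
time_s: 40.5
eef_pos: [517.2, 326.2, 32.6]
ee_rot: [-0.0, 1.0, 0.0, 0.0]
force: [0.3, 0.3, -0.9]
grip_width: 0.58
grip_force: 31.3
```

```bash
python3 -m crank '[[[0,0,0.08,0,0,0,40],[0,0,0.08,0,0,0,40],[0,0,0.08,0,0,0,40],[0,0,0.03,0,0,0,40],[0,0,0,0,0,0,40],[0,0,0,0,0,0,40],[0,0,0,0,0,0,40],[0,0,0,0,0,0,40]]]'
```

```text
time_s: 41.3
eef_pos: [517.2, 326.2, 25.8]
ee_rot: [-0.0, 1.0, 0.0, 0.0]
force: [-0.4, 0.3, -0.2]
grip_width: 0.58
grip_force: 31.3
```

```bash
python3 -m crank '[[[0,0,0.04,0,0,0,40],[0,0,0,0,0,0,40],[0,0,0,0,0,0,55],[0,0,0,0,0,0,65],[0,0,0,0,0,0,72],[0,0,0,0,0,0,75],[0,0,-0.4,0,0,0,78],[0,0,-1,0,0,0,80]]]'
python3 -m crank '[[[0,0,-1,0,0,0,85],[0,0,-1,0,0,0,85],[0,0,-1,0,0,0,85],[0,0,-1,0,0,0,85],[0,0,-1,0,0,0,85],[0,0,-1,0,0,0,85],[0,0,-1,0,0,0,85],[0,0,0,0,0,0,85]]]'
python3 - <<'E'
from h import *
T=wristT();im=capture("wrist");np.save("T8.npy",T);cv2.imwrite("pics/w8.png",im)
cv2.imwrite("pics/w8b.png",cv2.resize(im[60:310,150:400],None,fx=2.3,fy=2.3,interpolation=cv2.INTER_CUBIC))
b=capture("scene");cv2.imwrite("pics/s8.png",cv2.resize(b[115:335,75:425],None,fx=2.28,fy=2.28,interpolation=cv2.INTER_CUBIC))
E
```

```text
time_s: 42.1
eef_pos: [516.2, 325.8, 58.9]
ee_rot: [0.001, 1.0, -0.0, -0.002]
force: [0.1, -0.1, -0.3]
grip_width: 0.937
grip_force: 0.0
time_s: 42.9
eef_pos: [518.2, 326.7, 239.2]
ee_rot: [-0.001, 1.0, 0.0, 0.003]
force: [-0.7, 0.9, 0.3]
grip_width: 0.994
grip_force: 0.0
```

View pics/w8b.png

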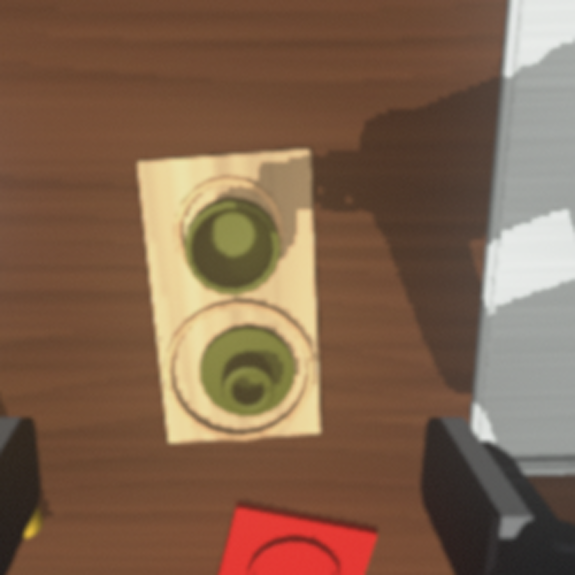

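View pics/s8.png

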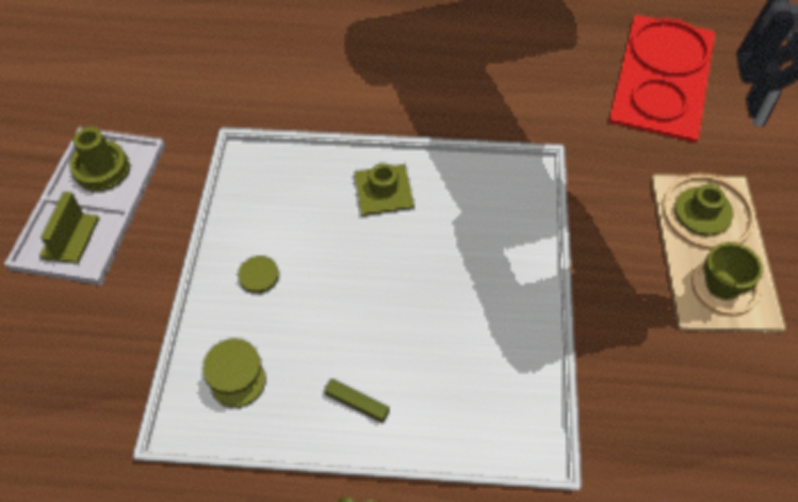

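All five pieces stand where they should: the cup foot at (235,232) inside the narrow collar, the short bushing at (248,372), and the tray kit complete. The spool and the square bushing have not moved. I hand in the job.

```bash
python3 -c "
from rig import *
print(finish_job())"
```

```text
the job is handed in; nothing more can be done
None
```

I made up both kits and handed the job in at about 43 s. In the last pictures all five pieces stood upright in their places, and the spool and square-flanged bushing had not moved. The hand-in returned no verdict.

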